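Bring the square spice jar to the front and hold it there

ROBOT

A 6-joint arm with a two-finger parallel gripper is mounted at the origin on the work surface. World frame = base frame: x ahead of the robot, y to its left, z up, the work surface at z = 0. Lengths are in m, angles in rad, forces in N, time in s.
With the tool pointing down it reaches from about 0.35 to 0.975 m from the base axis. Payload 4.9 kg.
Tool frame: the origin (TCP) lies on the centre line of the jaws, within the pads' length; the fingertips stand manip.tip_reach ahead of it and the grasp point (between the pads) is the TCP (manip.tip_reach is the distance from the TCP to the fingertips, in m); z points along the fingers, y is the line along which they close (so a half turn about z gives the same grasp; the last joint's range is limited). The gripper opens to 85 mm and grips with 20 to 120 N. Pads are 22 mm wide; open, the fingers measure 114 mm over their backs; the gripper's body (76 mm by 85 mm) begins 54 mm behind the grasp point. The pads swing forward as they close: fully open they stand 13 mm farther back than shut.
Start: joints at [1.036, 0.053, 1.613, -0, 1.476, -0.119], TCP at [0.252, 0.572, 0.25] pointing down, gripper open.
Joint ranges: [-3.01, 3.01], [-1.01, 2.22], [0.06, 2.58], [-1.02, 4.17], [0.09, 2.62], [-3.14, 3.14]. Speed limits (rad/s): [2.57, 2.57, 3.14, 3.14, 3.14, 3.14].

INTERFACE

Orientations are given as a unit quaternion [w, x, y, z].
In Python, from plant import manip gives the robot as it stands. The module is installed in compiled form; this text tells all that it offers.
- The arm moves only by the tool move_arm, never from a script. Its argument "rows" is a list of rows, each a list of 7 numbers: the shift along the tool's x, y, z in cm, then the turn, a rotation vector about the tool's x, y, z in degrees, then the opening, from -1 (shut) to 1 (fully open). In form: [[tx, ty, tz, ax, ay, az, jaw], ...]. A call has 1 to 20 rows; each row shifts and turns the commanded pose from where the row before left it, along the tool's axes as they then stand; what a row does not reach is not made up. A row lasts 1/12 s, in which the tool goes at most 41.7 mm and 7.16 degrees, less where a joint would pass 70% of its speed; a pose out of reach is approached as far as the arm can. A call is refused whole if a number of a shift passes 4.17 or a number of a turn 7.16, either way. A call with a gripper value outside its range is refused whole. The fingers move at their own pace and stop on an object; the grip force is fixed at half the most. Time passes only in rows, so rows that do not move let the fingers close. It gives the time, the measured TCP pose, the force, the opening and the grip force at its end, in the units of the state.
- manip.state(): the state, without advancing time (a new reading comes with each control period).
- manip.grab_frame(name): name is "side" or "top"; returns a dict with "img" (480x640x3 uint8, blue, green, red), "mtx" (3x3 intrinsics, pixels), "k1" (the pictures are not rectified: a ray, as slopes to the right and down, at radius r is drawn at 1 + k1 r^2 times it, then the intrinsics apply), "R" (3x3) and "t" (3): a world point X has camera coordinates R X + t. Camera axes: x right, y down, z forward; pixel columns grow to the right and rows downward; lengths in m; the calibration is good to about 2 mm. A picture is of the moment at which its call begins. There is no depth.
- manip.job_done(): hands the job in; it is judged then, once.
The state is a dict: "time": time; "joint_pos": joint angles; "joint_vel": joint speeds; "joint_efforts": joint torques, N m; "tool_pos": TCP position; "tool_rot": TCP orientation; "contact_force": force on the tool from outside, world axes, zero at the start; "ft_torque": the same for the moment, N m; "gripper_width": opening from 0.0 (shut) to 1.0 (fully open); "grasp_force": force on a finger pad.
Only numpy, scipy, OpenCV 4.12 (cv2) and the standard library are available. Lean on these libraries where they do the work, as an engineer would, in place of code of your own. Each camera call takes 0.05 s, during which the arm holds its last target. There are 200 camera calls.

TASK

Clear the way in front of the spice carousel: first lift away the empty jar without a cap that stands on the counter there and drop it into the wire basket. Then turn the carousel, whose handle is the centre knob, until the one square jar stands at the front, squarely over the tongue of the stand, and hold it still: finish with the gripper still firmly holding the carousel there. Leave the other things on the counter where they are.

Things in the scene. Friction and masses are not known exactly. Their poses are not given: they have to be found in the camera images.
- empty_jar: the empty jar: clear plastic cylinder without a cap, open at the top, 54 mm outside diameter, 100 mm high, wall 3 mm, about 70 g. It stands on the counter in front of the carousel (robot side), near the tongue. Origin: centre of its underside, z up along its axis. Gripped from above across the outside near its top it clears the jars behind it
- jar_mid (a point): the middle of the empty jar: on its axis, 50 mm above its underside
- basket: the wire basket: open steel mesh basket 200 mm (its x) by 180 mm (its y), 90 mm high, wall 4 mm, floor 4 mm thick, fixed to the counter, to the left or right of the carousel. Origin: centre of its underside, z up
- stand: fixed stand of the carousel: dark steel disc 190 mm in diameter, 14 mm high, with a flat tongue 24 mm wide that sticks out to its front, to 150 mm from the axis (30 mm beyond the tray's edge). Origin: on the turning axis, at counter height; z up; its own -x axis points along the tongue to the front
- front_place (a point): the front place: point fixed to the stand, 85 mm from the turning axis towards the tongue, 122 mm above the counter. The square jar is at the front when point square_jar is here
- square_jar (a point): centre of the square jar's cap top, 85 mm from the turning axis, 122 mm above the counter, turning with the tray. It is the only square jar of the five on the tray (44 mm wide, 98 mm tall, red cap 46 mm square); the other four are round, 44 mm across, 76 mm tall, tops 100 mm above the counter. All have red caps and stand 72 degrees apart
- carousel: turning part of the carousel: steel tray 240 mm in diameter, top 24 mm above the counter, jars and knob fixed to it. Origin: on the turning axis, 12 mm above the counter; z up; its x axis points to the square jar. Turns about the vertical at least half a turn either way; friction of about 0.06 N m keeps it where left. At first the square jar is 54 to 180 degrees off the front, either side
- knob (a point): centre of the knob, the handle of the carousel, on the turning axis, 151 mm above the counter: black round cylinder 40 mm in diameter, 36 mm high (133 to 169 mm above the counter), on a thin post. Turning it turns the tray. Being round it can be gripped from above at any yaw; it stands higher than all the jars
- masala_box: round lidded stainless masala box, 190 mm across, 82 mm high with its little lid button; stands across the counter from the wire basket, on the other side of the carousel; leave alone. Origin: centre of its underside
- capped_jar: closed round clear jar with a red cap, 54 mm across, 95 mm high, standing on the counter beside the carousel's front, its axis 105 mm or more from that of the empty jar; leave alone. Origin: centre of its underside
- capped_jar2: larger closed clear jar with red cap, 66 mm across, 120 mm high, to the right of the carousel, towards its rear; leave alone. Origin: centre of its underside
- tumbler: open steel tumbler, 68 mm across, 90 mm high, to the left of the carousel, towards its rear; leave alone. Origin: centre of its underside
- katori: small open steel bowl, 100 mm across, 40 mm high, near the robot; leave alone. Origin: centre of its underside
- tea_tin: plain aluminium tin, 74 mm across, 100 mm high, farther to the right of the carousel; leave alone. Origin: centre of its underside
- ladle: aluminium ladle lying flat, about 290 mm long, 26 mm high, near the robot on its left; leave alone. Origin: centre of its underside

How it is judged:
On the way, in this order (a step that is already met when the one before it is completed fails the run):
1. the empty jar lies or stands in the wire basket, let go and at rest (x of jar_mid in the frame of basket between -0.095 and 0.095 m and y of jar_mid in the frame of basket between -0.085 and 0.085 m and z of jar_mid in the frame of basket below 0.075 m and contact force between the fingers and empty_jar below 0.1 N and linear speed of empty_jar below 0.05 m/s), for 0.2 s.
2. the square jar is at the front and the gripper holds the carousel still (horizontal distance between square_jar and front_place below 0.014 m and contact force between the fingers and carousel above 5 N and angular speed of carousel below 0.05 rad/s), for 0.3 s.
At the end, for the whole second after the job is handed in: Empty jar in the basket (middle inside its walls, under 75 mm above the counter), at rest, not touched; square jar within 14 mm (about 9 degrees) of the front place; carousel still (under 0.05 rad/s); fingers holding it with more than 5 N; other things within 30 mm of their start (all of step 1 and all of step 2); the arm keeps its last pose, push and grip.
It fails at once if one of the other things on the counter was moved more than 30 mm (distance of any of masala_box, capped_jar, capped_jar2, tumbler, katori, tea_tin, ladle from where it was at the start of the episode above 0.03 m).
It also fails if it takes over 64 s, if anything falls off the work surface, if the arm or the gripper's body presses on something with over 40 N, if the wrist force passes 120 N, or if a joint passes its speed limit or range.

## Working session

There is one attempt and no reset: what is moved stays moved. The work goes in short steps, Python scripts to look and compute and a tool call to move; the robot and the scene stay as the last step left them, time stands still between calls to the robot, and variables do not carry over. Pictures are saved under pics/ and viewed, at most 10 in all, crops included, and the job is handed in when it is done.

Besides the shell and the picture viewer there is one more tool, called by a JSON object that holds its "name" and its "arguments". move_arm: Moves the arm, as the interface text tells. Its arguments: {"type":"object","properties":{"rows":{"type":"array","items":{"type":"array","items":{"type":"number"}}}},"required":["rows"]}

```bash
mkdir -p pics; cat > h.py <<'E'
import numpy as np, cv2
from plant import manip
def ray(f,uv):
    K=f["mtx"];p=np.array([(uv[0]-K[0][2])/K[0][0],(uv[1]-K[1][2])/K[1][1]]);q=p.copy()
    for _ in range(20): q=p/(1+f["k1"]*(q@q))
    R=np.array(f["R"]);return -R.T@np.array(f["t"]),R.T@np.array([q[0],q[1],1])
def onz(f,uv,z):
    c,d=ray(f,uv);return c+d*(z-c[2])/d[2]
def proj(f,X):
    c=np.array(f["R"])@X+f["t"];q=c[:2]/c[2];q=q*(1+f["k1"]*(q@q));K=np.array(f["mtx"]);return K[:2,:2]@q+K[:2,2]
E
python3 - <<'E'
from h import *
for n in("top","side"):
    f=manip.grab_frame(n);cv2.imwrite(f"pics/{n}0.png",f["img"])
    print(n,ray(f,(320,240)),f["k1"])
s=manip.state();print(s["tool_pos"],s["tool_rot"],manip.tip_reach,s["time"])
E
```

```text
top (array([0.3554504 , 0.01515915, 1.43260803]), array([ 0.16996236, -0.01858766, -0.98537678])) 0.03842195685086698
side (array([ 0.29145202, -0.60840103,  0.804158  ]), array([ 0.24669471,  0.6324885 , -0.73433832])) -0.07741564080954183
[0.25218755 0.57128181 0.24918863] [-2.90329357e-04  2.06419906e-01  9.78463059e-01 -8.83022891e-04] 0.019 0.1
```

View pics/top0.png

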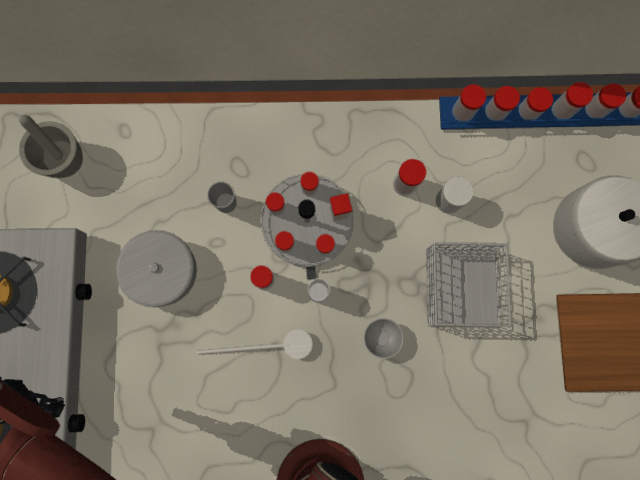

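View pics/side0.png

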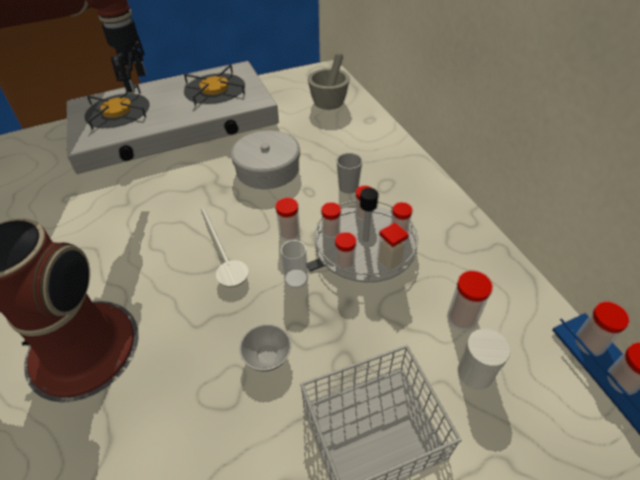

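The top view shows the knob at (307,209), the square jar at (341,204), the tongue at (311,272), the empty jar at (318,290) and the basket around (480,290), with the capped jar at (262,277). The side view shows the empty jar at (294,262) and the knob at (369,200). I'll measure next.

```bash
python3 - <<'E'
from h import *
F={n:manip.grab_frame(n) for n in("top","side")}
for n,f in F.items():
    im=f["img"];hsv=cv2.cvtColor(im,cv2.COLOR_BGR2HSV)
    h=hsv[...,0];m=(((h<8)|(h>172))&(hsv[...,1]>180)&(hsv[...,2]>90)).astype(np.uint8)
    c,l,st,ce=cv2.connectedComponentsWithStats(m)
    for i in range(1,c):
        if 30<st[i,4]<900: print(n,"red",ce[i].round(1),st[i],onz(f,ce[i],.1)[:2].round(3),onz(f,ce[i],.122)[:2].round(3))
f=F["top"]
kt=f["img"][195:225,290:325].max(2)<40
ys,xs=np.nonzero(kt);uv=(xs.mean()+290,ys.mean()+195);print("knob",uv,onz(f,uv,.16))
f=F["side"];kt=f["img"][180:212,355:385].max(2)<45
ys,xs=np.nonzero(kt);uv=(xs.mean()+355,ys.mean()+180);print("knob side",uv,onz(f,uv,.152))
for n,b in(("top",(300,260,345,310)),("side",(270,230,325,295))):
    x0,y0,x1,y1=b;cv2.imwrite(f"pics/{n}c.png",cv2.resize(F[n]["img"][y0:y1,x0:x1],None,fx=10,fy=10,interpolation=2))
f=F["top"]
for p in((311,272),(311,278)):print("tongue",onz(f,p,.014))
print("rim centre guess",onz(f,(318.5,290),.1))
x=f["img"][225:350,415:550];cv2.imwrite("pics/bas.png",cv2.resize(x,None,fx=4,fy=4,interpolation=2))
E
python3 -c "
import cv2,numpy as np
a=cv2.imread('pics/topc.png');b=cv2.imread('pics/sidec.png');b=cv2.resize(b,(350,413));a=cv2.resize(a,(450,500))
c=np.zeros((500,800,3),np.uint8);c[:,:450]=a;c[:413,450:]=b;cv2.imwrite('pics/jc.png',c)"
```

```text
top red [579.4  93.6] [566  83  27  23 478] [ 0.948 -0.67 ] [ 0.938 -0.658]
top red [473.1  95.8] [460  84  27  24 476] [ 0.948 -0.403] [ 0.938 -0.396]
top red [612.9  94.9] [599  84  27  23 470] [ 0.942 -0.752] [ 0.932 -0.74 ]
top red [506.6  97. ] [494  86  26  24 475] [ 0.943 -0.487] [ 0.933 -0.479]
top red [539.9  98.1] [527  87  26  23 472] [ 0.938 -0.57 ] [ 0.928 -0.561]
top red [637.4  95.5] [635  87   5  19  71] [ 0.939 -0.813] [ 0.929 -0.799]
top red [412.1 171.9] [399 160  27  25 526] [ 0.752 -0.241] [ 0.746 -0.237]
top red [309.  180.8] [301 172  17  18 238] [0.734 0.014] [0.728 0.014]
top red [274.6 201.4] [266 193  18  18 245] [0.683 0.1  ] [0.678 0.098]
top red [340.5 204. ] [330 194  22  21 330] [ 0.674 -0.062] [ 0.669 -0.061]
top red [284.  240.4] [276 232  17  18 252] [0.586 0.077] [0.582 0.076]
top red [324.9 243.3] [317 235  17  18 251] [ 0.577 -0.022] [ 0.573 -0.021]
top red [261.1 276.2] [251 266  21  21 354] [0.5   0.133] [0.497 0.131]
side red [359.9 190.5] [356 186  13  13  61] [0.674 0.107] [0.662 0.085]
side red [286.2 207. ] [276 198  21  19 320] [0.496 0.1
[... 180 characters left out ...]
234.1] [380 223  28  23 384] [ 0.679 -0.048] [ 0.667 -0.066]
side red [345.  241.5] [336 233  19  18 287] [ 0.575 -0.027] [ 0.566 -0.045]
side red [474.2 285.8] [458 271  34  30 777] [ 0.756 -0.232] [ 0.742 -0.243]
side red [610.9 316.8] [594 302  35  31 795] [ 0.951 -0.396] [ 0.931 -0.403]
side red [634.  356.4] [626 343  14  31 304] [ 0.927 -0.476] [ 0.907 -0.48 ]
knob (np.float64(306.275), np.float64(208.8625)) [0.64936399 0.02179593 0.16      ]
knob side (np.float64(368.4117647058824), np.float64(199.66993464052288)) [0.6499022  0.02077168 0.152     ]
tongue [0.5174197  0.01306905 0.014     ]
tongue [0.50200796 0.0133315  0.014     ]
rim centre guess [ 0.46400294 -0.00400681  0.1       ]
```

View pics/jc.png

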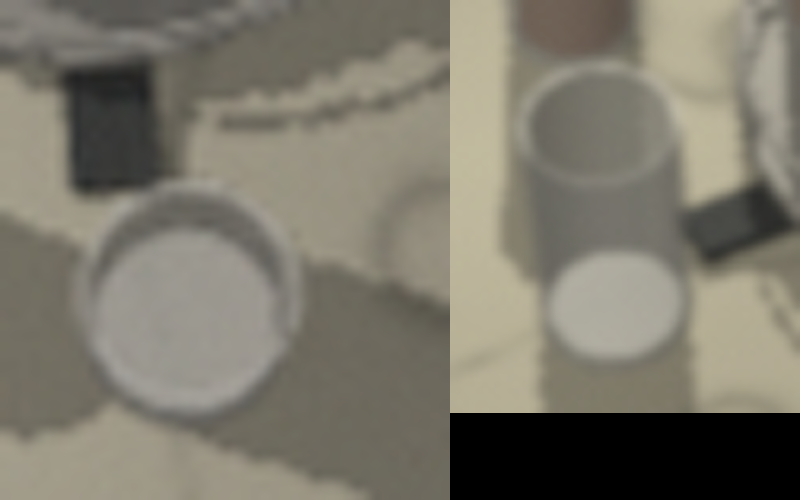

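View pics/bas.png

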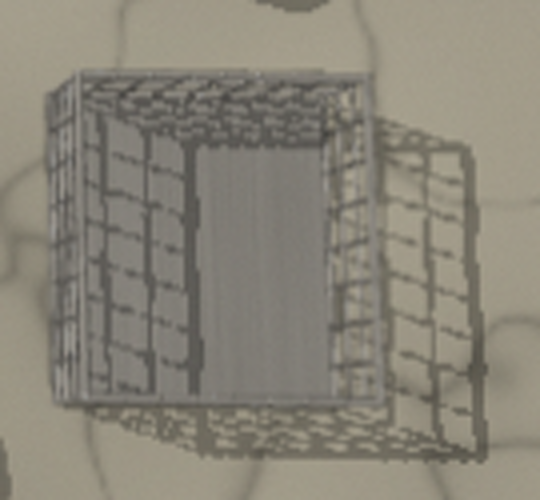

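The crops show the empty jar's rim centred at about (318.7,289) in the top view and (293.6,249.2) in the side view. The basket rim's corners in the top view are about (434.5,243), (507.5,243), (511,326) and (435,326).

```bash
python3 - <<'E'
from h import *
t=manip.grab_frame("top");s=manip.grab_frame("side")
print("rim",onz(t,(318.7,289),.1),onz(s,(293.6,249.2),.1),"floor",onz(s,(296.3,278),.003),onz(t,(318.6,292),.003))
for p in((434.5,243),(507.5,243),(511,326),(435,326)):print("b",onz(t,p,.09))
for p in((302,390),(406,347),(458,438)):print("bs",onz(s,p,.09))
ax=np.array([.6497,.0215])
for p in((.669,-.061),(.667,-.066)):
    d=np.array(p)-ax;print("sq",np.hypot(*d),np.degrees(np.arctan2(d[1],d[0])))
for p in((311,272),(311,278)):
    d=onz(t,p,.014)[:2]-ax;print("tongue",np.hypot(*d),np.degrees(np.arctan2(d[1],d[0])))
im=t["img"][262:282,302:322];ys,xs=np.nonzero(im.max(2)<62);print(len(xs),xs.mean()+302,ys.mean()+262)
vx=cv2.fitLine(np.c_[xs+302,ys+262].astype(np.float32),2,0,.01,.01).ravel();print(vx)
uv=(xs.mean()+302,ys.mean()+262);d=onz(t,uv,.014)[:2]-ax;print("tongue",np.hypot(*d),np.degrees(np.arctan2(d[1],d[0])))
s_=manip.state();from scipy.spatial.transform import Rotation as R
q=s_["tool_rot"];print(R.from_quat([q[1],q[2],q[3],q[0]]).as_matrix().round(3))
E
```

```text
rim [ 0.4663868  -0.00453137  0.1       ] [ 0.46773927 -0.00430824  0.1       ] floor [ 0.46800081 -0.00430963  0.003     ] [ 0.46677149 -0.0055598   0.003     ]
b [ 0.57479744 -0.2897899   0.09      ]
b [ 0.5717377  -0.46739283  0.09      ]
b [ 0.37146769 -0.46075203  0.09      ]
b [ 0.37423814 -0.2803029   0.09      ]
bs [ 0.37590028 -0.2931245   0.09      ]
bs [ 0.57285817 -0.29035565  0.09      ]
bs [ 0.56856229 -0.46144037  0.09      ]
sq 0.08472744537633599 -76.83305034989728
sq 0.08919383386759422 -78.81604748899564
tongue 0.1325487078969786 -176.35315757559619
tongue 0.14791775291595416 -176.83433038821136
95 310.61052631578946 272.0842105263158
[1.8251315e-02 9.9983341e-01 3.1061053e+02 2.7208420e+02]
tongue 0.13268769196036068 -176.78977748793477
[[-0.915  0.404 -0.   ]
 [ 0.404  0.915 -0.001]
 [ 0.    -0.001 -1.   ]]
```

{"name": "move_arm", "arguments": {"rows": [[0, 0, 0, 0, 0, -5.95, 1], [0, 0, 0, 0, 0, -5.95, 1], [0, 0, 0, 0, 0, -5.95, 1], [0, 0, 0, 0, 0, -5.95, 1], [-1.35, -3.6, 0, 0, 0, 0, 1], [-1.35, -3.6, 0, 0, 0, 0, 1], [-1.35, -3.6, 0, 0, 0, 0, 1], [-1.35, -3.6, 0, 0, 0, 0, 1], [-1.35, -3.6, 0, 0, 0, 0, 1], [-1.35, -3.6, 0, 0, 0, 0, 1], [-1.35, -3.6, 0, 0, 0, 0, 1], [-1.35, -3.6, 0, 0, 0, 0, 1], [-1.35, -3.6, 0, 0, 0, 0, 1], [-1.35, -3.6, 0, 0, 0, 0, 1], [-1.35, -3.6, 0, 0, 0, 0, 1], [-1.35, -3.6, 0, 0, 0, 0, 1], [-1.35, -3.6, 0, 0, 0, 0, 1], [-1.35, -3.6, 0, 0, 0, 0, 1], [-1.35, -3.6, 0, 0, 0, 0, 1], [-1.35, -3.6, 0, 0, 0, 0, 1]]}}

```text
time: 1.97
tool_pos: [0.4685, -0.0063, 0.2506]
tool_rot: [0.0, 0.0, 1.0, -0.0]
contact_force: [1.2, 0.6, 0.1]
gripper_width: 0.997
grasp_force: 0.0
```

{"name": "move_arm", "arguments": {"rows": [[0.1, 0.2, 0, 0, 0, 0, 1], [0, 0, 3, 0, 0, 0, 1], [0, 0, 3, 0, 0, 0, 1], [0, 0, 3, 0, 0, 0, 1], [0, 0, 2.5, 0, 0, 0, 1], [0, 0, 2, 0, 0, 0, 1], [0, 0, 1.5, 0, 0, 0, 1], [0, 0, 1.5, 0, 0, 0, 1], [0, 0, 0, 0, 0, 0, 1], [0, 0, 0, 0, 0, 0, -1], [0, 0, 0, 0, 0, 0, -1], [0, 0, 0, 0, 0, 0, -1], [0, 0, 0, 0, 0, 0, -1], [0, 0, 0, 0, 0, 0, -1], [0, 0, 0, 0, 0, 0, -1], [0, 0, 0, 0, 0, 0, -1], [0, 0, 0, 0, 0, 0, -1]]}}

```text
time: 3.38
tool_pos: [0.4687, -0.0027, 0.0873]
tool_rot: [0.002, 0.0, 1.0, -0.0]
contact_force: [1.0, -0.6, 5.4]
gripper_width: 0.622
grasp_force: 63.2
```

{"name": "move_arm", "arguments": {"rows": [[0, 0, -1.5, 0, 0, 0, -1], [0, 0, -3, 0, 0, 0, -1], [0, 0, -3, 0, 0, 0, -1], [0, 0, -3, 0, 0, 0, -1], [0, 0, -2.5, 0, 0, 0, -1], [-0.1, -2, 0, 0, 0, 0, -1], [-0.1, -3.4, 0, 0, 0, 0, -1], [-0.1, -3.4, 0, 0, 0, 0, -1], [-0.1, -3.4, 0, 0, 0, 0, -1], [0, -3.4, 0, 0, 0, 0, -1], [0, -3.4, 0, 0, 0, 0, -1], [0, -3.4, 0, 0, 0, 0, -1], [0, -3.4, 0, 0, 0, 0, -1], [0, -3.4, 0, 0, 0, 0, -1], [0, -3.4, 0, 0, 0, 0, -1], [0, -3, 0, 0, 0, 0, -1], [0, -1.7, 0, 0, 0, 0, -1], [0, 0, 0, 0, 0, 0, -1]]}}

```text
time: 4.88
tool_pos: [0.4705, -0.3781, 0.2149]
tool_rot: [-0.0, 0.002, 1.0, -0.0]
contact_force: [0.1, 0.8, -0.1]
gripper_width: 0.623
grasp_force: 63.0
```

{"name": "move_arm", "arguments": {"rows": [[0, 0, 2.5, 0, 0, 0, -1], [0, 0, 2.5, 0, 0, 0, -1], [0, 0, 2.5, 0, 0, 0, -1], [0, 0, 2, 0, 0, 0, -1], [0, 0, 1.5, 0, 0, 0, -1], [0, 0, 0.6, 0, 0, 0, -1], [0, 0, 0, 0, 0, 0, -1], [0, 0, 0, 0, 0, 0, 1], [0, 0, 0, 0, 0, 0, 1], [0, 0, 0, 0, 0, 0, 1], [0, 0, 0, 0, 0, 0, 1], [0, 0, 0, 0, 0, 0, 1], [0, 0, 0, 0, 0, 0, 1], [0, 0, 0, 0, 0, 0, 1]]}}

```text
time: 6.05
tool_pos: [0.4711, -0.3755, 0.0996]
tool_rot: [0.0, 0.0, 1.0, -0.0]
contact_force: [0.1, -0.2, 0.0]
gripper_width: 1.004
grasp_force: 0.0
```

```bash
python3 - <<'E'
from h import *
f=manip.grab_frame("side");cv2.imwrite("pics/s1.png",f["img"][180:480,220:620]);print(manip.state()["tool_pos"],manip.state()["contact_force"])
E
```

```text
[ 0.47106993 -0.37543963  0.09947903] [ 0.58753288 -0.36072997 -0.29249964]
```

View pics/s1.png

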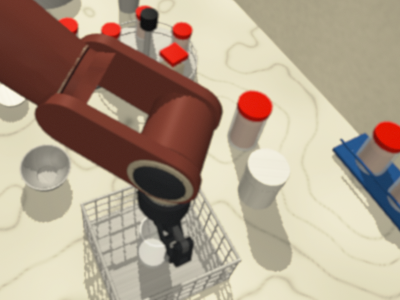

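The side crop shows the jar standing in the basket near crop pixel (152,250), with the open fingers clear of it. Next I'll rise and go over the knob.

{"name": "move_arm", "arguments": {"rows": [[0, 0, -2, 0, 0, 0, 1], [0, 0, -3.5, 0, 0, 0, 1], [0, 0, -3.5, 0, 0, 0, 1], [0, 0, -3.5, 0, 0, 0, 1], [0, 0, -3.5, 0, 0, 0, 1], [0, 0, -2, 0, 0, 0, 1], [-1.5, 3.3, 0, 0, 0, 0, 1], [-1.5, 3.3, 0, 0, 0, 0, 1], [-1.5, 3.3, 0, 0, 0, 0, 1], [-1.5, 3.3, 0, 0, 0, 0, 1], [-1.5, 3.3, 0, 0, 0, 0, 1], [-1.5, 3.3, 0, 0, 0, 0, 1], [-1.5, 3.3, 0, 0, 0, 0, 1], [-1.5, 3.3, 0, 0, 0, 0, 1], [-1.5, 3.3, 0, 0, 0, 0, 1], [-1.5, 3.3, 0, 0, 0, 0, 1], [-1.5, 3.3, 0, 0, 0, 0, 1], [-1.5, 3.3, 0, 0, 0, 0, 1], [0, 0, 0, 0, 0, 0, 1]]}}

```text
time: 7.68
tool_pos: [0.6525, 0.026, 0.2789]
tool_rot: [0.0, -0.003, 1.0, 0.001]
contact_force: [-1.5, -0.5, 0.1]
gripper_width: 0.999
grasp_force: 0.0
```

{"name": "move_arm", "arguments": {"rows": [[0.1, -0.2, 0, 0, 0, 0, 1], [0, 0, 0, 0, 0, 0, 1], [0, 0, 3, 0, 0, 0, 1], [0, 0, 3, 0, 0, 0, 1], [0, 0, 2.5, 0, 0, 0, 1], [0, 0, 2, 0, 0, 0, 1], [0, 0, 1.3, 0, 0, 0, 1], [0, 0, 0.7, 0, 0, 0, 1], [0, 0, 0, 0, 0, 0, 1], [0, 0, 0, 0, 0, 0, 1]]}}

```text
time: 8.52
tool_pos: [0.6506, 0.0179, 0.1553]
tool_rot: [0.001, 0.001, 1.0, -0.0]
contact_force: [-0.2, -0.3, 0.6]
gripper_width: 0.999
grasp_force: 0.0
```

{"name": "move_arm", "arguments": {"rows": [[0.1, 0.3, 0, 0, 0, 0, 1], [0, 0, 0, 0, 0, 0, 1], [0, 0, 0, 0, 0, 0, -1], [0, 0, 0, 0, 0, 0, -1], [0, 0, 0, 0, 0, 0, -1], [0, 0, 0, 0, 0, 0, -1], [0, 0, 0, 0, 0, 0, -1], [0, 0, 0, 0, 0, 0, -1], [0, 0, 0, 0, 0, 0, -1], [0, 0, 0, 0, 0, 0, -1], [0, 0, 0, 0, 0, 0, -1]]}}

```text
time: 9.43
tool_pos: [0.6493, 0.0211, 0.1549]
tool_rot: [0.0, 0.0, 1.0, -0.001]
contact_force: [-1.7, -3.3, 5.1]
gripper_width: 0.451
grasp_force: 62.5
```

Held. The opening is 38–40 mm, which matches the knob. Now I'll turn it.

{"name": "move_arm", "arguments": {"rows": [[0, 0, 0, 0, 0, 2, -1], [0, 0, 0, 0, 0, 4, -1], [0, 0, 0, 0, 0, 5, -1], [0, 0, 0, 0, 0, 6, -1], [0, 0, 0, 0, 0, 6, -1], [0, 0, 0, 0, 0, 6, -1], [0, 0, 0, 0, 0, 6, -1], [0, 0, 0, 0, 0, 6, -1], [0, 0, 0, 0, 0, 6, -1], [0, 0, 0, 0, 0, 6, -1], [0, 0, 0, 0, 0, 6, -1], [0, 0, 0, 0, 0, 6, -1], [0, 0, 0, 0, 0, 6, -1], [0, 0, 0, 0, 0, 6, -1], [0, 0, 0, 0, 0, 6, -1], [0, 0, 0, 0, 0, 6, -1], [0, 0, 0, 0, 0, 5, -1], [0, 0, 0, 0, 0, 3, -1], [0, 0, 0, 0, 0, 2, -1], [0, 0, 0, 0, 0, 0, -1]]}}

```text
time: 11.1
tool_pos: [0.6506, 0.0223, 0.155]
tool_rot: [0.001, 0.761, 0.649, 0.002]
contact_force: [5.3, 0.4, 2.6]
gripper_width: 0.455
grasp_force: 62.4
```

```bash
python3 - <<'E'
from h import *
for n in("top","side"):
    f=manip.grab_frame(n);im=f["img"];hsv=cv2.cvtColor(im,cv2.COLOR_BGR2HSV);h=hsv[...,0]
    m=(((h<8)|(h>172))&(hsv[...,1]>180)&(hsv[...,2]>90)).astype(np.uint8)
    c,l,st,ce=cv2.connectedComponentsWithStats(m)
    for i in range(1,c):
        if 30<st[i,4]<900:
            a=[]
            for z in(.1,.122):
                d=onz(f,ce[i],z)[:2]-[.6497,.0215];a+=[np.hypot(*d).round(3),np.degrees(np.arctan2(d[1],d[0])).round(1)]
            if a[0]<.2:print(n,ce[i].round(1),st[i,2:],a)
    cv2.imwrite(f"pics/{n}2.png",np.ascontiguousarray(im[150:350,200:460]).repeat(2,0).repeat(2,1))
s=manip.state();print(s["tool_pos"],s["tool_rot"],s["contact_force"],s["grasp_force"])
E
```

```text
top [340.5 222.2] [ 16  18 235] [np.float64(0.085), np.float64(-104.4), np.float64(0.085), np.float64(-107.6)]
top [260.4 276. ] [ 20  21 326] [np.float64(0.188), np.float64(142.9), np.float64(0.188), np.float64(143.8)]
side [386.4 196.6] [ 8 14 81] [np.float64(0.084), np.float64(30.6), np.float64(0.062), np.float64(20.2)]
side [339.9 200.5] [ 18  16 233] [np.float64(0.08), np.float64(114.1), np.float64(0.066), np.float64(130.0)]
side [286.3 207.1] [ 21  19 322] [np.float64(0.184), np.float64(146.6), np.float64(0.178), np.float64(153.9)]
side [333.4 224. ] [ 26  21 359] [np.float64(0.077), np.float64(173.3), np.float64(0.086), np.float64(-172.7)]
side [405.3 223. ] [ 18  17 256] [np.float64(0.085), np.float64(-36.1), np.float64(0.088), np.float64(-50.9)]
side [375.4 246.9] [ 20  19 300] [np.float64(0.09), np.float64(-104.9), np.float64(0.109), np.float64(-107.9)]
[0.65062778 0.02224788 0.15494118] [5.23698503e-04 7.60674143e-01 6.49130605e-01 2.00782747e-03] [5.36815926 0.04009346 2.63229526] 62.3831981420517
```

View pics/top2.png

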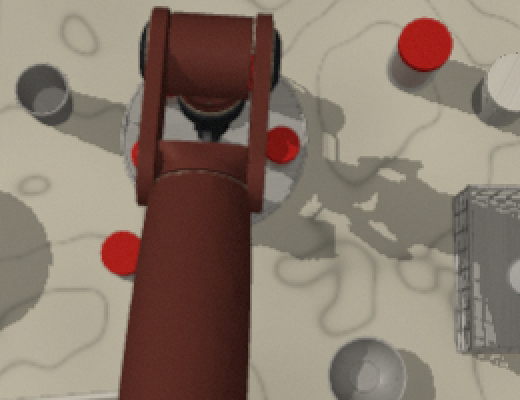

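View pics/side2.png

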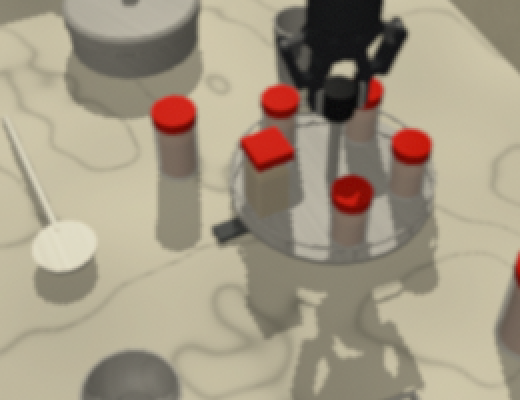

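The side crop shows the square jar over the tongue, at (267,165) in the crop against the tongue at (230,230). The jar bearings put it at about -176.5°, against -176.7° for the tongue. The jar is visible in the basket at the right edge of the top view. I'll hold and hand in.

{"name": "move_arm", "arguments": {"rows": [[0, 0, 0, 0, 0, 0, -1], [0, 0, 0, 0, 0, 0, -1], [0, 0, 0, 0, 0, 0, -1], [0, 0, 0, 0, 0, 0, -1], [0, 0, 0, 0, 0, 0, -1], [0, 0, 0, 0, 0, 0, -1], [0, 0, 0, 0, 0, 0, -1], [0, 0, 0, 0, 0, 0, -1]]}}

```text
time: 11.87
tool_pos: [0.6506, 0.0222, 0.1549]
tool_rot: [0.001, 0.761, 0.649, 0.002]
contact_force: [5.7, -0.5, 3.2]
gripper_width: 0.448
grasp_force: 62.4
```

```bash
python3 -c "
from plant import manip
print(manip.job_done())"
```

```text
the job is handed in; nothing more can be done
None
```

The job is handed in, with no verdict returned: the empty jar is in the wire basket, the square jar measures within about 1° of the tongue, and the gripper is still holding the knob at about 62 N.

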